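Set out the sanding place around the carved owl

TASK

Get the sanding place ready: stand the carved owl gently and upright in the middle of the turntable, lay the red-brown sanding block flat exactly midway between the turntable and the blue crock, in line with their centres, and stack the grey sanding block squarely on top of it, long side along long side. Put the green sanding stick upright into the crock, foot down on its floor, easing the two sticks already there aside so that they stay in the crock too. Leave the mug and the wax tin where they are.

Things in the scene. Friction and masses are not known exactly. Their poses are not given: they have to be found in the camera images.
- turntable: Low dark steel turntable, locked and fixed, a disc of 130 mm diameter, flat top 30 mm above its origin. Origin: centre of its underside, which rests on a fixed black rubber mat 3 mm thick (130 x 400 mm) that also lies under the crock and the space between. Its y axis runs along the line to the crock (which may be on its +y or -y side); their centres are 280 mm apart.
- crock: Fixed round blue ceramic crock, open at the top, outer diameter 94 mm, inner diameter 82 mm, 85 mm high, floor 6 mm thick. Origin: centre of its underside, on the rubber mat; its yaw means nothing. Two short sticks stand loose in it.
- yellow_stick: Short round wooden sanding stick with a yellow sleeve, diameter 28 mm, 95 mm long, about 45 g, standing loose in the crock. Origin: centre of its foot; z along the stick. To stay in the crock; it may be pushed aside and may lean.
- black_stick: The same as the yellow stick (28 mm diameter, 95 mm long), with a black sleeve, also standing loose in the crock. Origin: centre of its foot.
- green_stick: Longer thinner round wooden sanding stick with a green sleeve, diameter 22 mm, 150 mm long, about 50 g, standing upright on its flat foot on the bench (2 mm rounding at the ends). Origin: centre of its foot; z along the stick. With its foot on the crock's floor its top is 71 mm above the crock's rim.
- owl: Small carved wooden owl with a flat round foot, about 120 g. Round body of 48 mm diameter from the foot up to 55 mm, narrower neck at 62 mm, head of 45 mm diameter up to 91 mm, pointed ears up to 97 mm. Origin: centre of the foot; z up, face to -x. Grasp the body at about 50 mm height.
- red_block: Cork sanding block wrapped in red-brown abrasive, 88 mm (x) by 56 mm (y) by 32 mm high, about 90 g, lying flat on the bench. Origin: centre of its underside. Grasp it across the 56 mm.
- grey_block: Cork sanding block wrapped in grey abrasive, 88 mm (x) by 56 mm (y) by 28 mm high, about 80 g, lying flat on the bench. Origin: centre of its underside. Grasp it across the 56 mm.
- mug: White mug, 80 mm diameter, 90 mm high, on the far side of the bench; not to be touched. Origin: centre of its underside.
- tin: Closed round brass-coloured wax tin, 76 mm diameter, 32 mm high, lying flat on the far side of the bench; not to be touched. Origin: centre of its underside.
Things that resemble listed ones, but are neither listed nor needed, are in the scene too. Leave any turquoise look-alike of the owl alone.

How it is judged:
By the outcome, as a careful person would: the job done as asked, in the order asked, and still so for the second after the job is handed in, with the robot touching nothing.
It also fails if it takes over 115 s, if anything falls off the work surface, if the arm or the gripper's body presses on something with over 40 N, if the wrist force passes 120 N, or if a joint passes its speed limit or range.

ROBOT

A 6-joint arm with a two-finger parallel gripper is mounted at the origin on the work surface. World frame = base frame: x ahead of the robot, y to its left, z up, the work surface at z = 0. Lengths are in m, angles in degrees, forces in N, time in s.
With the tool pointing down it reaches from about 0.35 to 0.875 m from the base axis. Payload 4.2 kg.
Tool frame: the origin (TCP) lies on the centre line of the jaws, within the pads' length; the fingertips stand 22 mm ahead of it and the grasp point (between the pads) lies 3 mm ahead of it (robot.finger_overhang is the distance from the TCP to the fingertips, in m); z points along the fingers, y is the line along which they close (so a half turn about z gives the same grasp; the last joint's range is limited). The gripper opens to 85 mm and grips with 20 to 120 N. Pads are 22 mm wide; open, the fingers measure 114 mm over their backs; the gripper's body (76 mm by 85 mm) begins 54 mm behind the grasp point. The pads swing forward as they close: fully open they stand 13 mm farther back than shut.
Start: joints at [79.504, 22.042, 0.453, 0, -68.411, -14.817], TCP at [0.267, 0.565, 0.253] pointing down, gripper open.
Joint ranges: [-179.83, 179.83], [-69.29, 118.12], [-61.27, 80.66], [-181.25, 117.63], [-171.15, -9.14], [-177.46, 177.46]. Speed limits (degrees/s): [159.86, 159.86, 180, 180, 180, 180].

INTERFACE

Orientations are given as a 3x3 rotation matrix whose columns are the frame's x, y, z axes.
In Python, from plant import robot, viewer gives the robot as it stands.
- The arm moves only by the shell command python3 -m jog 'ROWS' [FORCE]. ROWS is JSON, a list that holds one entry, the list of rows, each a list of 7 numbers: the shift along the world's x, y, z in mm, then the turn, a rotation vector about the world's x, y, z in units of 8 degrees (1.0 is 8 degrees), then the finger opening in mm, from 0 to 85.4. A call has 1 to 12 rows; each row is the pose to reach, as a shift and turn from the pose commanded when the call began; what a row does not reach only later rows make up. A row lasts 1/10 s, in which the tool goes at most 50 mm and 8.59 degrees, less where a joint would pass 70% of its speed; a pose out of reach is approached as far as the arm can. A call with a gripper value outside its range is refused whole. The fingers move at their own pace and stop on an object; FORCE is the grip in N (left out, the last holds). Time passes only in rows, so rows that repeat a pose let the fingers close. It gives the time, the measured TCP pose, the force, the opening and the grip force at its end, in the units of the state.
- robot.state(): the state, without advancing time (a new reading comes with each control period).
- viewer.read_camera(name): name is "scene" or "top" or "wrist"; returns a dict with "image" (400x640x3 uint8, blue, green, red), "vfov" (degrees; the focal length in pixels is half the picture's height over the tangent of half this angle, whatever the lens; pixels are square), "cx", "cy" (the principal point, pixels), "k1" (the pictures are not rectified: a ray, as slopes to the right and down, at radius r is drawn at 1 + k1 r^2 times it, then the intrinsics apply), "R" (3x3) and "t" (3): a world point X has camera coordinates R X + t. Camera axes: x right, y down, z forward; pixel columns grow to the right and rows downward; lengths in m; the calibration is good to about 2 mm. A picture is of the moment at which its call begins. There is no depth.
- robot.job_done(): hands the job in; it is judged then, once.
Trained networks look in the newest picture that a camera, given by its name, has taken for a name from the list of things; names that differ only in an ending like _2 or _b are one class to them, and where a whole thing is asked for, a point or a joint stands for the part that bears it (a point fixed in the world has none). Each returns a list of dicts, best first, with "confidence" (0 to 1); they miss things now and then, are a little off and sometimes report something else, mostly with a low value. They report only what shows in the picture. A call takes as long as a camera call. They do not tell look-alikes from the thing itself.
- viewer.trace(label, camera): "mask" (400x640 bool, what is visible of it).
- viewer.mark_of(label, camera): "point" ([x, y, z] in m, in world coordinates, good to about 4 mm: a listed point, or the origin of a listed thing).
The state is a dict: "time": time; "joint_positions": joint angles; "joint_velocities": joint speeds; "effort": joint torques, N m; "tcp_pos": TCP position; "tool_rot": TCP orientation; "ft_force": force on the tool from outside, world axes, zero at the start; "moment": the same for the moment, N m; "opening": opening from 0.0 (shut) to 1.0 (fully open); "grip_force": force on a finger pad.
Only numpy, scipy, OpenCV 4.12 (cv2) and the standard library are available. Lean on these libraries where they do the work, as an engineer would, in place of code of your own. Each camera call takes 0.05 s, during which the arm holds its last target. There are 200 camera calls.

## Working session

There is one attempt and no reset: what is moved stays moved. The work goes in short steps, Python scripts to look and compute and a shell command to move; the robot and the scene stay as the last step left them, time stands still between calls to the robot, and variables do not carry over. Pictures are saved under pics/ and viewed, at most 17 in all, crops included, and the job is handed in when it is done.

```bash
ls; mkdir -p pics
cat > h.py <<'E'
import numpy as np, cv2
from plant import robot, viewer
def cam(n):
    c=viewer.read_camera(n); h=c["image"].shape[0]
    c["f"]=h/2/np.tan(np.radians(c["vfov"])/2); c["R"]=np.array(c["R"]); c["t"]=np.array(c["t"]); return c
def proj(c,X):
    p=(c["R"]@np.atleast_2d(X).T).T+c["t"]; s=p[:,:2]/p[:,2:]; s=s*(1+c["k1"]*(s**2).sum(1,keepdims=True))
    return s*c["f"]+[c["cx"],c["cy"]]
def unproj(c,uv,z):
    d=(np.atleast_2d(uv)-[c["cx"],c["cy"]])/c["f"]; s=d.copy()
    for _ in range(20): s=d/(1+c["k1"]*(s**2).sum(1,keepdims=True))
    r=np.c_[s,np.ones(len(s))]@c["R"]; o=-c["R"].T@c["t"]
    return o+r*((z-o[2])/r[:,2])[:,None]
def st():
    s=robot.state(); print({k:np.round(s[k],4).tolist() for k in("time","tcp_pos","tool_rot","ft_force","opening","grip_force")})
E
python3 - <<'E'
from h import *
st()
for n in("scene","top","wrist"):
    c=cam(n); cv2.imwrite(f"pics/{n}0.png",c["image"]); print(n,c["f"],c["cx"],c["cy"],c["k1"],-c["R"].T@c["t"])
    for l in "turntable crock yellow_stick black_stick green_stick owl red_block grey_block mug tin".split():
        print(l,[(np.round(m["point"],3).tolist(),round(m["confidence"],2)) for m in viewer.mark_of(l,n)])
E
```

```text
pics
{'time': 0.0, 'tcp_pos': [0.267, 0.5645, 0.2522], 'tool_rot': [[0.9039, -0.4277, -0.0009], [-0.4278, -0.9039, -0.002], [0.0001, 0.0022, -1.0]], 'ft_force': [0.618, -0.4706, -0.7728], 'opening': 0.9952, 'grip_force': 0.0}
scene 510.4630030691597 322.9273045423054 202.89540839687803 0.01603670141862869 [0.98007992 0.50353761 1.06912047]
turntable [([0.511, 0.134, -0.0], 0.79)]
crock [([0.511, -0.148, 0.002], 0.81)]
yellow_stick [([0.521, -0.166, 0.008], 0.6)]
black_stick [([0.488, -0.143, 0.01], 0.78), ([0.415, -0.334, 0.0], 0.32)]
green_stick [([0.446, 0.339, -0.001], 0.82)]
owl [([0.562, -0.486, -0.0], 0.9), ([0.567, -0.361, 0.002], 0.79), ([0.415, -0.337, 0.0], 0.67), ([0.678, -0.349, -0.006], 0.56)]
red_block [([0.58, 0.383, 0.002], 0.83)]
grey_block [([0.416, -0.335, 0.001], 0.82)]
mug [([0.699, 0.074, 0.005], 0.62), ([0.52, -0.164, 0.01], 0.2)]
tin [([0.697, -0.059, 0.004], 0.57)]
top 413.57261311716525 320.6268049244039 203.28772273505194 5.620132974038031e-05 [ 0.37414228 -0.04221327  1.18046627]
turntable [([0.51, 0.129, 0.004], 0.73)]
crock [([0.511, -0.146, 0.003], 0.65)]
yellow_stick [([0.523, -0.16, 0.013], 0.43)]
black_stick [([0.492, -0.142, 0.008], 0.53)]
green_stick [([0.445, 0.337, 0.001], 0.6), ([0.568, -0.364, 0.001], 0.32)]
owl [([0.568, -0.363, -0.0], 0.63), ([0.678, -0.348, -0.002], 0.63), ([0.566, -0.485, 0.001], 0.58)]
red_block [([0.581, 0.388, -0.0], 0.86), ([0.49, -0.14, 0.006], 0.54)]
grey_block [([0.417, -0.334, -0.002], 0.56)]
mug [([0.693, 0.072, -0.003], 0.62)]
tin [([0.696, -0.059, 0.002], 0.77)]
wrist 295.2813616416239 320.2984241278213 198.93868173682668 -0.003438343388736508 [0.33450202 0.53207004 0.37382069]
turntable []
crock []
yellow_stick []
black_stick []
green_stick []
owl []
red_block []
grey_block []
mug []
tin []
```

View pics/scene0.png

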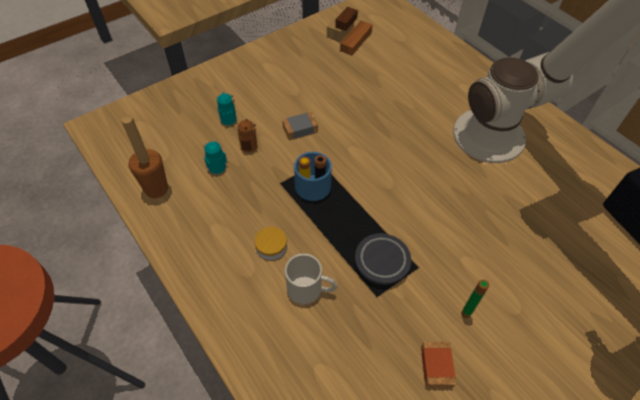

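View pics/top0.png

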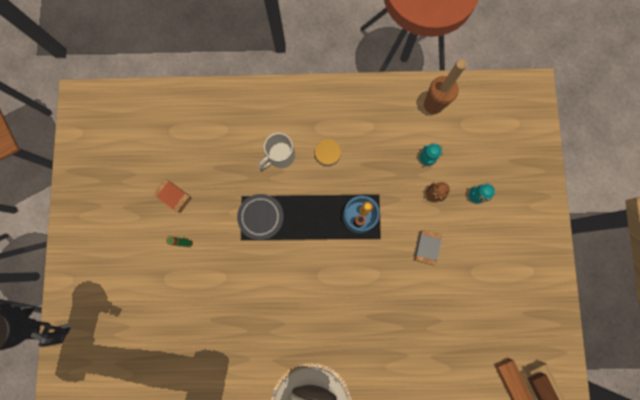

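Owl candidates in the top picture: the brown one at (437,191), and turquoise ones at (430,154) and (482,192). The carved wooden owl should be the brown one, and the turquoise ones are look-alikes. I'll confirm that in a crop and measure the blocks' yaw.

Run:
```python
from h import *
t=cam("top")
for l,h,g in(("red_block",.032,(.581,.386)),("grey_block",.028,(.417,-.334))):
    for n in("top","scene"):
        c=t if n=="top" else cam(n)
        for m in viewer.trace(l,n)[:2]:
            k=m["mask"].astype(np.uint8); cs=max(cv2.findContours(k,0,2)[0],key=cv2.contourArea)[:,0].astype(float)
            P=unproj(c,cs,h/2)[:,:2]; r=cv2.minAreaRect((P*1000).astype(np.float32)); b=cv2.boxPoints(r)
            e=b[1]-b[0],b[2]-b[1]; L=max(e,key=np.linalg.norm)
            print(l,n,round(m["confidence"],2),np.round(r[0],0),np.round(r[1],0),"long yaw",np.degrees(np.arctan2(L[1],L[0]))%180)
# turntable & crock centers by mask ellipse
for l,h in(("turntable",.033),("crock",.088)):
    for n in("top","scene"):
        c=cam(n); m=viewer.trace(l,n)[0]; k=m["mask"].astype(np.uint8); cs=max(cv2.findContours(k,0,2)[0],key=cv2.contourArea)[:,0].astype(float)
        P=unproj(c,cs,h)[:,:2]*1000; print(l,n,cv2.fitEllipse(P.astype(np.float32)))
s=cam("scene")
a=cv2.resize(t["image"][130:220,390:510],None,fx=3.2,fy=3.2,interpolation=2)
b=cv2.resize(s["image"][85:175,190:310],None,fx=3.2,fy=3.2,interpolation=2)
# sticks in crock
a2=cv2.resize(t["image"][190:240,330:396],(384,290),interpolation=2);b2=cv2.resize(s["image"][145:205,280:345],(384,290),interpolation=2)
cv2.imwrite("pics/crop1.png",np.vstack([np.hstack([a,b]),np.hstack([a2,b2])]))
```

```text
red_block top 0.69 [579. 389.] [103.  64.] long yaw 52.48118
red_block scene 0.86 [578. 385.] [95. 68.] long yaw 53.57894
grey_block scene 0.87 [ 416. -340.] [82. 92.] long yaw 165.6592
turntable top ((510.7113952636719, 135.42079162597656), (125.28543853759766, 129.0801544189453), 144.48483276367188)
turntable scene ((513.940673828125, 131.50303649902344), (127.10261535644531, 134.34178161621094), 120.01805114746094)
crock top ((504.4623107910156, -140.8435821533203), (91.69081115722656, 101.936767578125), 51.17570114135742)
crock scene ((527.9066162109375, -124.33454895019531), (91.00023651123047, 150.98556518554688), 142.93812561035156)
```

View pics/crop1.png

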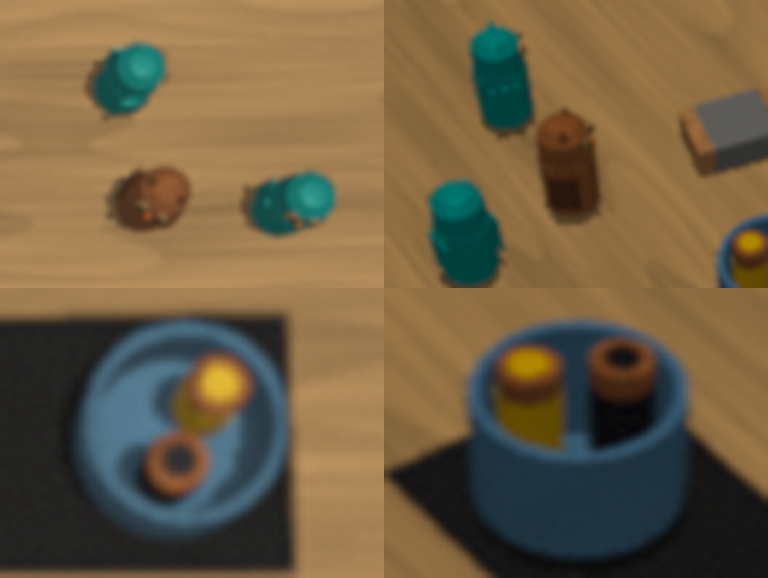

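The crop confirms it: the brown owl (left at ~(150,200), right at ~(568,165) in the crop) is the carved wooden one. Both turquoise ones are decoys. The yellow stick is at the far right of the crock, and the black stick is nearer the robot. I'm moving over the owl now.

```bash
python3 -m jog '[[[280,-868,0,0,0,0,85],[280,-868,0,0,0,0,85],[280,-868,0,0,0,0,85],[280,-868,0,0,0,0,85],[280,-868,0,0,0,0,85],[280,-868,0,0,0,0,85],[280,-868,0,0,0,0,85],[280,-868,0,0,0,0,85],[280,-868,0,0,0,0,85],[280,-868,0,0,0,0,85],[280,-868,0,0,0,0,85],[280,-868,0,0,0,0,85]]]'
```

```text
time: 3.65
tcp_pos: [0.4517, -0.008, 0.2539]
tool_rot: [[0.904, -0.427, 0.002], [-0.427, -0.904, 0.0], [0.001, -0.001, -1.0]]
ft_force: [1.0, 0.6, 0.9]
opening: 0.993
grip_force: 0.0
```

```bash
python3 - <<'E'
from h import *
c=cam("wrist"); cv2.imwrite("pics/w1.png",c["image"]); 
for l in "turntable crock yellow_stick black_stick".split():
    print(l,[(np.round(m["point"],3).tolist(),round(m["confidence"],2)) for m in viewer.mark_of(l,"wrist")])
st()
E
python3 -m jog '[[[115,-355,0,0,0,0,85],[115,-355,0,0,0,0,85],[115,-355,0,0,0,0,85],[115,-355,0,0,0,0,85],[115,-355,0,0,0,0,85],[115,-355,0,0,0,0,85],[115,-355,0,0,0,0,85],[115,-355,0,0,0,0,85],[115,-355,0,0,0,0,85],[115,-355,0,0,0,0,85]]]'
python3 - <<'E'
from h import *
c=cam("wrist"); cv2.imwrite("pics/w2.png",c["image"])
for l in ["owl","grey_block"]:
    print(l,[(np.round(m["point"],3).tolist(),round(m["confidence"],2)) for m in viewer.mark_of(l,"wrist")])
for m in viewer.trace("grey_block","wrist")[:1]:
    k=m["mask"].astype(np.uint8); cs=max(cv2.findContours(k,0,2)[0],key=cv2.contourArea)[:,0].astype(float); print(cs.min(0),cs.max(0))
    P=unproj(c,cs,.014)[:,:2]; r=cv2.minAreaRect((P*1000).astype(np.float32)); b=cv2.boxPoints(r);e=b[1]-b[0],b[2]-b[1]; L=max(e,key=np.linalg.norm)
    print(r,"yaw",np.degrees(np.arctan2(L[1],L[0]))%180)
st()
E
```

```text
turntable [([0.51, 0.135, 0.002], 0.78), ([0.528, -0.16, 0.008], 0.55)]
crock [([0.508, -0.146, 0.006], 0.73)]
yellow_stick [([0.527, -0.161, 0.009], 0.84)]
black_stick [([0.487, -0.142, 0.007], 0.91)]
{'time': 3.9, 'tcp_pos': [0.4513, -0.0062, 0.2533], 'tool_rot': [[0.9035, -0.4286, 0.0], [-0.4286, -0.9035, 0.0002], [-0.0001, -0.0002, -1.0]], 'ft_force': [0.8664, 0.5895, -0.2324], 'opening': 0.9929, 'grip_force': 0.0}
time: 4.9
tcp_pos: [0.5671, -0.3593, 0.2527]
tool_rot: [[0.905, -0.426, -0.001], [-0.426, -0.905, 0.001], [-0.001, -0.0, -1.0]]
ft_force: [-0.6, -0.0, -0.8]
opening: 0.994
grip_force: 0.0
owl [([0.564, -0.49, 0.003], 0.87), ([0.568, -0.364, 0.004], 0.73), ([0.678, -0.35, -0.001], 0.66)]
grey_block [([0.415, -0.332, -0.004], 0.62)]
[326. 240.] [376. 311.]
((414.9278564453125, -335.7658386230469), (59.991127014160156, 105.70301818847656), 74.54828643798828) yaw 164.5483
{'time': 5.1, 'tcp_pos': [0.5667, -0.3593, 0.254], 'tool_rot': [[0.905, -0.4253, 0.0007], [-0.4253, -0.905, -0.0001], [0.0006, -0.0002, -1.0]], 'ft_force': [-0.2204, -0.8338, -0.1774], 'opening': 0.9953, 'grip_force': 0.0}
```

```bash
python3 -c "
import cv2,numpy as np
cv2.imwrite('pics/w12.png',cv2.resize(np.vstack([cv2.imread('pics/w1.png'),cv2.imread('pics/w2.png')]),(480,600)))"
```

```text
(no output)
```

View pics/w12.png

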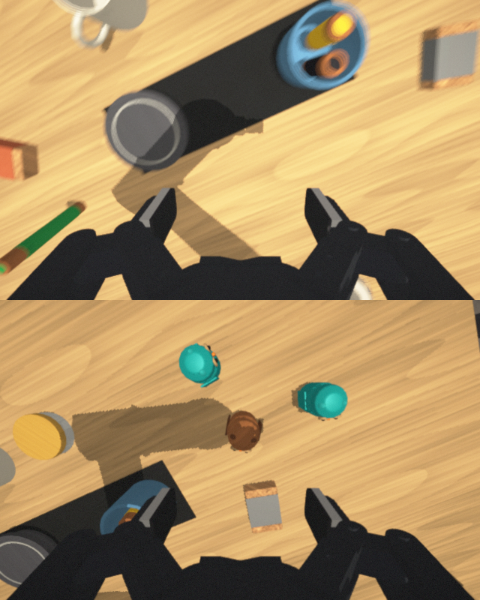

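The wrist view shows the brown owl at (243,430) and the grey block at (263,505) in the lower half. The marks from all three cameras agree: owl (0.568,-0.363). I'll descend and grasp it.

```bash
python3 -m jog '[[[1,-4,-50,0,0,0,85],[1,-4,-100,0,0,0,85],[1,-4,-140,0,0,0,85],[1,-4,-170,0,0,0,85],[1,-4,-190,0,0,0,85],[1,-4,-200,0,0,0,85],[1,-4,-200,0,0,0,85],[1,-4,-200,0,0,0,55],[1,-4,-200,0,0,0,50],[1,-4,-200,0,0,0,45],[1,-4,-200,0,0,0,40],[1,-4,-200,0,0,0,40]]]' 30
python3 -m jog '[[[0,0,0,0,0,0,40],[0,0,0,0,0,0,40],[0,0,10,0,0,0,40],[0,0,30,0,0,0,40],[0,0,60,0,0,0,40]]]'
```

```text
time: 6.3
tcp_pos: [0.5685, -0.3654, 0.0553]
tool_rot: [[0.904, -0.427, 0.003], [-0.427, -0.904, -0.002], [0.003, 0.0, -1.0]]
ft_force: [-0.2, 1.9, 6.2]
opening: 0.558
grip_force: 31.7
time: 6.8
tcp_pos: [0.5657, -0.3644, 0.1118]
tool_rot: [[0.904, -0.428, -0.005], [-0.428, -0.904, 0.003], [-0.006, -0.0, -1.0]]
ft_force: [0.4, -0.6, -1.0]
opening: 0.557
grip_force: 31.2
```

```bash
python3 -m jog '[[[0,0,40,0,0,0,40],[0,0,80,0,0,0,40],[-5,20,110,0,0,0,40],[-9,60,125,0,0,0,40],[-13,105,130,0,0,0,40],[-18,150,130,0,0,0,40],[-23,195,130,0,0,0,40],[-28,240,130,0,0,0,40],[-33,285,130,0,0,0,40],[-38,330,130,0,0,0,40],[-43,375,130,0,0,0,40],[-48,415,130,0,0,0,40]]]'
python3 -m jog '[[[-4,35,0,0,0,0,40],[-8,65,-20,0,0,0,40],[-9,80,-50,0,0,0,40],[-9,81,-90,0,0,0,40],[-9,81,-120,0,0,0,40],[-9,81,-135,0,0,0,40],[-9,81,-140,0,0,0,40],[-9,81,-140,0,0,0,40]]]'
python3 - <<'E'
from h import *
c=cam("wrist"); cv2.imwrite("pics/w3.png",c["image"])
for l in ["turntable","owl"]:
    print(l,[(np.round(m["point"],3).tolist(),round(m["confidence"],2)) for m in viewer.mark_of(l,"wrist")])
c=cam("scene"); cv2.imwrite("pics/s3.png",cv2.resize(c["image"][205:300,330:440],None,fx=5,fy=5))
for l in ["turntable","owl"]:
    print(l,[(np.round(m["point"],3).tolist(),round(m["confidence"],2)) for m in viewer.mark_of(l,"scene")])
st()
E
```

```text
time: 8.0
tcp_pos: [0.5184, 0.0517, 0.2435]
tool_rot: [[0.904, -0.427, -0.0], [-0.427, -0.904, 0.0], [-0.0, -0.0, -1.0]]
ft_force: [0.0, 0.5, -1.7]
opening: 0.559
grip_force: 31.2
time: 8.8
tcp_pos: [0.5102, 0.1307, 0.103]
tool_rot: [[0.904, -0.428, -0.001], [-0.428, -0.904, -0.001], [-0.001, 0.001, -1.0]]
ft_force: [0.7, -0.2, -0.4]
opening: 0.558
grip_force: 31.2
turntable [([0.511, 0.132, 0.005], 0.66)]
owl [([0.51, 0.134, 0.047], 0.93)]
turntable [([0.515, 0.136, -0.001], 0.85)]
owl [([0.676, -0.347, -0.004], 0.91), ([0.564, -0.488, -0.0], 0.78), ([0.51, 0.134, 0.049], 0.56)]
{'time': 9.1, 'tcp_pos': [0.5109, 0.1311, 0.1043], 'tool_rot': [[0.9039, -0.4277, 0.0018], [-0.4277, -0.9039, 0.0011], [0.0012, -0.0018, -1.0]], 'ft_force': [0.3136, 0.1519, -1.3605], 'opening': 0.5557, 'grip_force': 31.223}
```

View pics/s3.png

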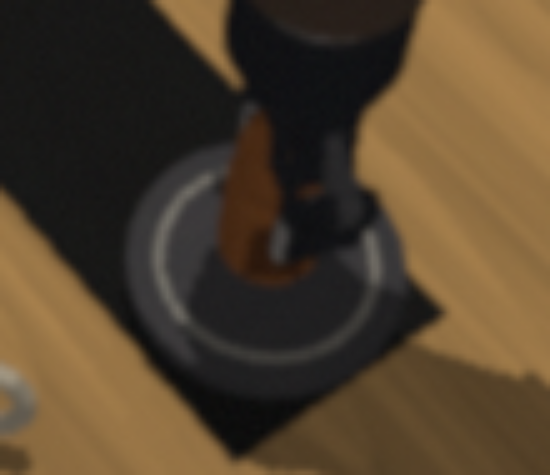

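The owl hangs upright over the ring, centred to about 1 mm, with its foot about 15 mm above the disc. I'll lower it gently.

```bash
python3 -m jog '[[[0,0,-5,0,0,0,40],[0,0,-9,0,0,0,40],[0,0,-11,0,0,0,40],[0,0,-12,0,0,0,40],[0,0,-13,0,0,0,40],[0,0,-13,0,0,0,40]]]'
```

```text
time: 9.7
tcp_pos: [0.5104, 0.1309, 0.0901]
tool_rot: [[0.904, -0.428, -0.0], [-0.428, -0.904, -0.0], [-0.0, 0.0, -1.0]]
ft_force: [-0.1, -0.7, -0.3]
opening: 0.554
grip_force: 31.2
```

```bash
python3 -m jog '[[[0,0,-0.7,0,0,0,40],[0,0,-1.4,0,0,0,40],[0,0,-1.4,0,0,0,40]]]'; python3 -m jog '[[[0,0,-0.6,0,0,0,40],[0,0,-0.6,0,0,0,40]]]';python3 -m jog '[[[0,0,-0.6,0,0,0,40],[0,0,-0.6,0,0,0,40]]]'
```

```text
time: 10.0
tcp_pos: [0.5104, 0.131, 0.0889]
tool_rot: [[0.904, -0.428, -0.0], [-0.428, -0.904, -0.0], [-0.0, 0.0, -1.0]]
ft_force: [-0.8, 0.4, -1.2]
opening: 0.554
grip_force: 31.2
time: 10.2
tcp_pos: [0.5104, 0.131, 0.0883]
tool_rot: [[0.904, -0.428, 0.0], [-0.428, -0.904, 0.0], [0.0, -0.0, -1.0]]
ft_force: [-0.4, -1.2, -0.9]
opening: 0.553
grip_force: 31.2
time: 10.4
tcp_pos: [0.5104, 0.131, 0.0883]
tool_rot: [[0.904, -0.427, 0.0], [-0.427, -0.904, -0.0], [0.0, -0.0, -1.0]]
ft_force: [-0.9, 0.6, 4.2]
opening: 0.558
grip_force: 31.7
```

```bash
python3 -m jog '[[[0,0,0,0,0,0,50],[0,0,0,0,0,0,60],[0,0,0,0,0,0,85],[0,0,0,0,0,0,85],[0,0,0,0,0,0,85],[0,0,20,0,0,0,85],[0,0,60,0,0,0,85],[0,0,100,0,0,0,85],[0,0,140,0,0,0,85],[0,0,150,0,0,0,85]]]'
python3 -m jog '[[[10,20,10,0,0,1,85],[20,60,10,0,0,2,85],[30,105,10,0,0,3,85],[40,150,10,0,0,4,85],[50,195,10,0,0,5,85],[57,220,10,0,0,6,85],[57,220,10,0,0,7,85],[57,220,10,0,0,8,85],[57,220,10,0,0,9,85],[57,220,10,0,0,9.8,85],[57,220,10,0,0,9.8,85],[57,220,10,0,0,9.8,85]]]'
python3 - <<'E'
from h import *
c=cam("wrist"); cv2.imwrite("pics/w4.png",c["image"])
for l in ["red_block","green_stick","owl"]:
    print(l,[(np.round(m["point"],3).tolist(),round(m["confidence"],2)) for m in viewer.mark_of(l,"wrist")])
for m in viewer.trace("red_block","wrist")[:1]:
    k=m["mask"].astype(np.uint8); cs=max(cv2.findContours(k,0,2)[0],key=cv2.contourArea)[:,0].astype(float); print(cs.min(0),cs.max(0))
    P=unproj(c,cs,.016)[:,:2]; r=cv2.minAreaRect((P*1000).astype(np.float32)); b=cv2.boxPoints(r);e=b[1]-b[0],b[2]-b[1]; L=max(e,key=np.linalg.norm)
    print(r,"yaw",np.degrees(np.arctan2(L[1],L[0]))%180)
st(); print(np.round(robot.state()["joint_positions"],1))
E
```

```text
time: 11.4
tcp_pos: [0.5125, 0.1318, 0.2429]
tool_rot: [[0.904, -0.427, 0.009], [-0.427, -0.904, 0.004], [0.007, -0.007, -1.0]]
ft_force: [0.3, -0.3, 1.0]
opening: 0.994
grip_force: 0.0
time: 12.6
tcp_pos: [0.5672, 0.3508, 0.247]
tool_rot: [[0.603, 0.798, -0.001], [0.798, -0.603, -0.001], [-0.001, -0.0, -1.0]]
ft_force: [0.1, 0.4, -0.3]
opening: 0.995
grip_force: 0.0
red_block [([0.578, 0.39, 0.005], 0.66)]
green_stick [([0.443, 0.339, -0.001], 0.72)]
owl [([0.511, 0.134, 0.037], 0.95)]
[284. 104.] [335. 182.]
((577.529052734375, 384.13214111328125), (90.88510131835938, 59.225677490234375), 53.732975006103516) yaw 53.73295
{'time': 12.85, 'tcp_pos': [0.5674, 0.3509, 0.2476], 'tool_rot': [[0.6012, 0.7991, -0.0001], [0.7991, -0.6012, -0.0001], [-0.0001, -0.0001, -1.0]], 'ft_force': [0.2503, 0.4269, 0.3806], 'opening': 0.9974, 'grip_force': 0.0}
[ 45.6  26.4   6.5  -0.  -70.1  97.4]
```

View pics/w4.png

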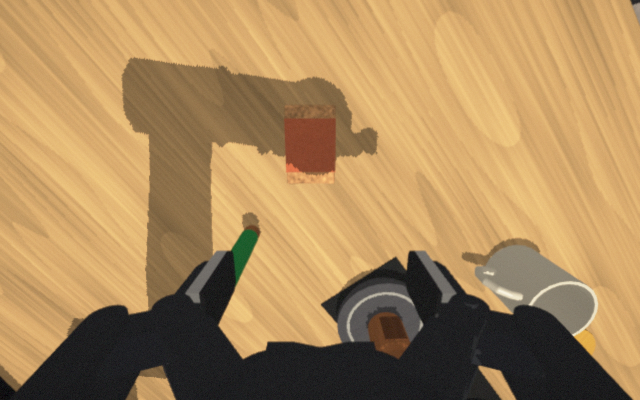

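The red block at (310,145) is aligned with the jaws (yaw about 53°), and the owl stands upright on the turntable at (390,330). I'll grasp the block.

```bash
python3 -m jog '[[[8,25,-30,0,0,0,85],[12,36,-80,0,0,0,85],[12,36,-125,0,0,0,85],[12,36,-165,0,0,0,85],[12,36,-195,0,0,0,85],[12,36,-212,0,0,0,85],[12,36,-219,0,0,0,85],[12,36,-219,0,0,0,85],[12,36,-219,0,0,0,65],[12,36,-219,0,0,0,58],[12,36,-219,0,0,0,50],[12,36,-219,0,0,0,48]]]' 35
python3 -m jog '[[[0,0,0,0,0,0,48],[0,0,0,0,0,0,48],[0,0,10,0,0,0,48],[0,0,40,0,0,0,48],[0,0,85,0,0,0,48],[0,0,125,0,0,0,48],[0,0,125,0,0,0,48]]]'
```

```text
time: 14.05
tcp_pos: [0.5802, 0.3878, 0.0307]
tool_rot: [[0.6, 0.8, 0.003], [0.8, -0.6, 0.002], [0.003, 0.001, -1.0]]
ft_force: [-1.3, 0.1, 5.4]
opening: 0.648
grip_force: 39.8
time: 14.75
tcp_pos: [0.5823, 0.3891, 0.1619]
tool_rot: [[0.6, 0.8, 0.011], [0.8, -0.6, 0.009], [0.013, 0.004, -1.0]]
ft_force: [1.0, -0.4, 0.1]
opening: 0.646
grip_force: 39.2
```

```bash
python3 -m jog '[[[-1,-10,45,0,0,-0.7,48],[-6,-35,85,0,0,-1.4,48],[-13,-75,100,0,0,-2.2,48],[-21,-120,100,0,0,-3,48],[-29,-165,100,0,0,-3.8,48],[-37,-210,100,0,0,-4.6,48],[-45,-255,100,0,0,-5.4,48],[-53,-300,100,0,0,-6.2,48],[-60,-345,100,0,0,-6.6,48],[-66,-380,100,0,0,-6.64,48],[-69,-394,90,0,0,-6.64,48],[-69,-394,60,0,0,-6.64,48]]]'
python3 -m jog '[[[0,0,-40,0,0,0,48],[0,0,-80,0,0,0,48],[0,0,-120,0,0,0,48],[0,0,-140,0,0,0,48],[0,0,-140,0,0,0,48]]]'
python3 - <<'E'
from h import *
st()
for n in("wrist","top"):
    c=cam(n); cv2.imwrite(f"pics/{n}5.png",c["image"])
    for l in ["red_block","turntable","crock"]:
        print(n,l,[(np.round(m["point"],3).tolist(),round(m["confidence"],2)) for m in viewer.mark_of(l,n)])
E
```

```text
time: 15.95
tcp_pos: [0.5114, -0.0084, 0.2156]
tool_rot: [[1.0, -0.003, 0.007], [-0.003, -1.0, 0.001], [0.007, -0.001, -1.0]]
ft_force: [0.9, 1.4, -0.7]
opening: 0.647
grip_force: 39.2
time: 16.45
tcp_pos: [0.5077, -0.0073, 0.0701]
tool_rot: [[1.0, -0.001, -0.008], [-0.001, -1.0, -0.002], [-0.008, 0.002, -1.0]]
ft_force: [-0.6, 0.3, -1.3]
opening: 0.646
grip_force: 39.1
{'time': 16.45, 'tcp_pos': [0.5077, -0.0073, 0.0701], 'tool_rot': [[1.0, -0.0007, -0.0084], [-0.0007, -1.0, -0.002], [-0.0084, 0.002, -1.0]], 'ft_force': [-0.6025, 0.2928, -1.3341], 'opening': 0.6463, 'grip_force': 39.1001}
wrist red_block [([0.502, -0.004, 0.042], 0.86)]
wrist turntable [([0.508, 0.134, 0.005], 0.91)]
wrist crock [([0.51, -0.145, 0.004], 0.76)]
top red_block [([0.512, -0.004, 0.043], 0.66)]
top turntable [([0.513, 0.13, 0.004], 0.5)]
top crock [([0.507, -0.146, 0.005], 0.94)]
```

View pics/wrist5.png

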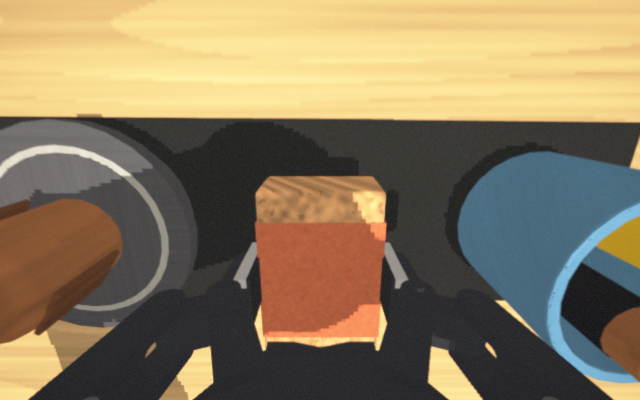

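Run:
```python
from h import *
c=cam("wrist"); st()
print("mat edge",unproj(c,[[100,117],[320,120],[620,123]],.003)[:,:2])
z=robot.state()["tcp_pos"][2]-.030
print("far top edge",unproj(c,[[256,223],[386,223]],z+.032)[:,:2]," far bottom edge",unproj(c,[[265,178],[376,178]],z)[:,:2])
print("near",unproj(c,[[262,347],[379,347],[262,335]],z+.032)[:,:2])
for n in("wrist","top","scene"):
  cc=cam(n)
  m=viewer.trace("red_block",n)[0]["mask"]
  # fit block pose (x,y,yaw) by mask IoU of projected hull
  from scipy.optimize import minimize
  def f(p):
    co=np.array([[sx*.044,sy*.028] for sx in(-1,1) for sy in(-1,1)]);R=np.array([[np.cos(p[2]),-np.sin(p[2])],[np.sin(p[2]),np.cos(p[2])]])
    q=co@R.T+p[:2]/1000; X=np.vstack([np.c_[q,[z]*4],np.c_[q,[z+.032]*4]])
    h=cv2.convexHull((proj(cc,X)*16).astype(np.int32)); k=np.zeros(m.shape,np.uint8); cv2.fillConvexPoly(k,h,255,cv2.LINE_AA,4)
    k=k/255.; return -np.minimum(k,m).sum()/np.maximum(k,m).sum()
  r=minimize(f,[510,-5,0],method="Nelder-Mead",options=dict(initial_simplex=[[510,-5,0],[518,-5,0],[510,3,0],[510,-5,.1]]))
  print(n,r.x,r.fun)
```

```text
{'time': 16.9, 'tcp_pos': [0.5108, -0.0069, 0.0747], 'tool_rot': [[1.0, -0.0005, 0.002], [-0.0005, -1.0, 0.0006], [0.002, -0.0006, -1.0]], 'ft_force': [0.9107, 0.3484, -0.686], 'opening': 0.6465, 'grip_force': 39.1063}
mat edge [[ 0.58092881  0.13103348]
 [ 0.5788282  -0.00760071]
 [ 0.57691472 -0.19781344]]
far top edge [[ 0.53833356  0.01996641]
 [ 0.53827328 -0.03612623]]  far bottom edge [[ 0.55092518  0.02113652]
 [ 0.5508569  -0.03689628]]
near [[ 0.47231994  0.02126959]
 [ 0.47227742 -0.03684953]
 [ 0.47957288  0.02084027]]
wrist [ 5.07796794e+02 -7.91995707e+00 -6.58633822e-03] -0.8824168041980881
top [ 5.00044944e+02 -1.28236930e+00  1.18364594e-01] -0.24480130094521801
scene [510.  -5.   0.] -0.0
```

Run:
```python
from h import *
import pickle
c=cam("wrist"); cv2.imwrite("pics/wrist6.png",c["image"]); s=robot.state(); st(); pickle.dump((c,s),open("w6.pkl","wb"))
g=cv2.GaussianBlur(c["image"],(3,3),0).astype(int)
print([ (r,g[r,320].tolist()) for r in range(100,130,2)])
print([ (r,g[r,300].tolist()) for r in list(range(165,235,3))+list(range(325,365,3))])
```

```text
{'time': 17.25, 'tcp_pos': [0.5104, -0.0071, 0.0737], 'tool_rot': [[1.0, -0.0006, 0.0], [-0.0006, -1.0, -0.0], [0.0, 0.0, -1.0]], 'ft_force': [0.351, -0.135, -1.3311], 'opening': 0.6449, 'grip_force': 39.1066}
[(100, [155, 230, 252]), (102, [153, 230, 252]), (104, [154, 230, 252]), (106, [151, 227, 252]), (108, [147, 223, 250]), (110, [147, 223, 250]), (112, [149, 224, 250]), (114, [145, 219, 249]), (116, [142, 217, 247]), (118, [142, 218, 248]), (120, [145, 222, 249]), (122, [137, 211, 243]), (124, [83, 120, 147]), (126, [53, 59, 62]), (128, [53, 57, 58])]
[(165, [38, 39, 38]), (168, [39, 40, 40]), (171, [36, 39, 39]), (174, [37, 42, 45]), (177, [81, 124, 171]), (180, [78, 119, 164]), (183, [73, 111, 152]), (186, [86, 133, 182]), (189, [84, 129, 178]), (192, [72, 110, 150]), (195, [75, 115, 157]), (198, [89, 137, 188]), (201, [92, 141, 192]), (204, [88, 136, 186]), (207, [82, 127, 173]), (210, [79, 120, 164]), (213, [79, 120, 164]), (216, [68, 104, 142]), (219, [73, 110, 151]), (222, [77, 117, 176]), (225, [64, 98, 182]), (228, [62, 93, 175]), (231, [63, 93, 177]), (234, [64, 95, 180]), (325, [62, 94, 175]), (328, [63, 94, 176]), (331, [61, 92, 173]), (334, [82, 128, 227]), (337, [121, 191, 252]), (340, [134, 210, 251]), (343, [78, 111, 145]), (346, [46, 44, 44]), (349, [45, 43, 42]), (352, [45, 43, 43]), (355, [47, 45, 44]), (358, [47, 45, 45]), (361, [45, 44, 44]), (364, [46, 43, 43])]
```

View pics/wrist6.png

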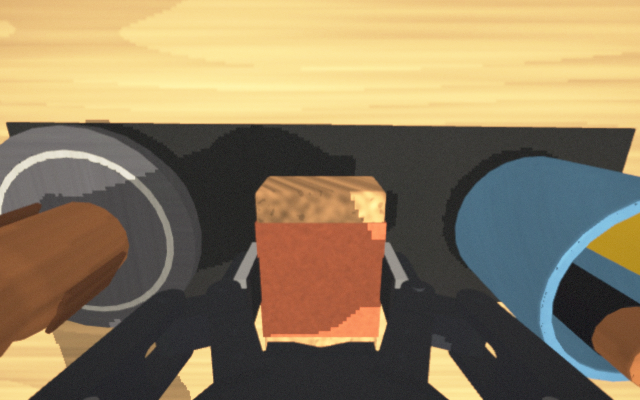

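Run:
```python
from h import *
import pickle
c,s=pickle.load(open("w6.pkl","rb"))
print("mat corners",unproj(c,[[8,122],[320,124],[634,128]],.003)[:,:2])
z=.074-.030
for dz in(0,.004):
  print("far top",unproj(c,[[257,222],[386,222]],z+dz+.032)[:,:2].ravel(),"far bot",unproj(c,[[266,176],[377,176]],z+dz)[:,:2].ravel(),"near",unproj(c,[[263,334],[379,334]],z+dz+.032)[:,:2].ravel())
# turntable gap edge on right, crock edge on left along z: silhouettes
print("tt edge top",unproj(c,[[201,243]],.033)[:,:2])
```

```text
mat corners [[ 0.5773563   0.1886184 ]
 [ 0.57567028 -0.00789997]
 [ 0.57310126 -0.20686059]]
far top [ 0.53839191  0.01914773  0.53830967 -0.03623515] far bot [ 0.55143868  0.02018801  0.55135411 -0.03753672] near [ 0.47988667  0.01999446  0.47979979 -0.03656483]
far top [ 0.53996319  0.01822711  0.53988373 -0.03528343] far bot [ 0.55232829  0.01943569  0.55224596 -0.03675297] near [ 0.48343584  0.01904521  0.4833519  -0.03560197]
tt edge top [[0.50807081 0.06346663]]
```

Run:
```python
from h import *
import pickle
c,s=pickle.load(open("w6.pkl","rb"))
z=.074-.030
for dz in(0,-.003):
  print("far top",unproj(c,[[257,190],[386,190]],z+dz+.032)[:,:2].ravel(),"far bot",unproj(c,[[266,176],[377,176]],z+dz)[:,:2].ravel(),"near",unproj(c,[[263,344],[379,344]],z+dz+.032)[:,:2].ravel())
```

```text
far top [ 0.55262424  0.01823462  0.55254545 -0.03532926] far bot [ 0.55143868  0.02018801  0.55135411 -0.03753672] near [ 0.47387733  0.02034747  0.47378907 -0.03690891]
far top [ 0.55180665  0.01890193  0.55172586 -0.03602008] far bot [ 0.55077148  0.02075225  0.55068521 -0.03812453] near [ 0.47106308  0.02106835  0.47097259 -0.03763978]
```

The picture shows the held block centred between the turntable (left) and the crock (right). Its far face at row 176–190 puts its centre at x≈0.508, while the line is at 0.510, so I shift it 2 mm and lower it.

```bash
python3 -m jog '[[[2,0,-15,0,0,0,48],[2,0,-28,0,0,0,48],[2,0,-36,0,0,0,48],[2,0,-39,0,0,0,48],[2,0,-40.5,0,0,0,48],[2,0,-40.5,0,0,0,48]]]'
python3 -m jog '[[[0,0,-0.8,0,0,0,48],[0,0,-0.8,0,0,0,48]]]'; python3 -m jog '[[[0,0,-0.8,0,0,0,48],[0,0,-0.8,0,0,0,48]]]'
```

```text
time: 17.85
tcp_pos: [0.5125, -0.007, 0.0338]
tool_rot: [[1.0, -0.0, 0.0], [-0.0, -1.0, -0.0], [0.0, 0.0, -1.0]]
ft_force: [1.0, -0.4, -1.7]
opening: 0.648
grip_force: 39.2
time: 18.05
tcp_pos: [0.5127, -0.007, 0.0337]
tool_rot: [[1.0, -0.0, 0.001], [-0.0, -1.0, 0.0], [0.001, -0.0, -1.0]]
ft_force: [-3.3, 0.6, 7.2]
opening: 0.647
grip_force: 40.0
time: 18.25
tcp_pos: [0.5127, -0.0069, 0.0336]
tool_rot: [[1.0, -0.0, 0.001], [-0.0, -1.0, -0.0], [0.001, 0.0, -1.0]]
ft_force: [-4.9, 1.3, 13.4]
opening: 0.649
grip_force: 40.8
```

```bash
python3 -m jog '[[[0,0,1,0,0,0,52],[0,0,1,0,0,0,65],[0,0,1,0,0,0,85],[0,0,1,0,0,0,85],[0,0,1,0,0,0,85],[0,0,20,0,0,0,85],[0,0,60,0,0,0,85],[0,0,105,0,0,0,85],[0,0,150,0,0,0,85],[0,0,195,0,0,0,85],[-8,-20,215,0,0,0,85]]]'
python3 - <<'E'
from h import *
c=cam("wrist"); cv2.imwrite("pics/wrist7.png",c["image"])
for l in ["red_block","turntable","crock"]: print(l,[(np.round(m["point"],3).tolist(),round(m["confidence"],2)) for m in viewer.mark_of(l,"wrist")])
c=cam("top")
for l in ["red_block"]: print(l,[(np.round(m["point"],3).tolist(),round(m["confidence"],2)) for m in viewer.mark_of(l,"top")])
st()
E
python3 -m jog '[[[-14,-45,0,0,0,-0.3,85],[-28,-90,0,0,0,-0.6,85],[-42,-135,0,0,0,-0.9,85],[-55,-180,0,0,0,-1.2,85],[-68,-220,0,0,0,-1.5,85],[-80,-260,0,0,0,-1.8,85],[-85,-275,0,0,0,-1.88,85],[-85,-275,-20,0,0,-1.88,85],[-85,-275,-20,0,0,-1.88,85]]]'
python3 - <<'E'
from h import *
c=cam("wrist"); cv2.imwrite("pics/wrist8.png",c["image"])
print([(np.round(m["point"],3).tolist(),round(m["confidence"],2)) for m in viewer.mark_of("grey_block","wrist")])
m=viewer.trace("grey_block","wrist")[0]; k=m["mask"].astype(np.uint8); cs=max(cv2.findContours(k,0,2)[0],key=cv2.contourArea)[:,0].astype(float); print(cs.min(0),cs.max(0))
P=unproj(c,cs,.014)[:,:2]; r=cv2.minAreaRect((P*1000).astype(np.float32)); b=cv2.boxPoints(r);e=b[1]-b[0],b[2]-b[1]; L=max(e,key=np.linalg.norm)
print(r,"yaw",np.degrees(np.arctan2(L[1],L[0]))%180); st()
a=cv2.imread("pics/wrist7.png"); cv2.imwrite("pics/w78.png",cv2.resize(np.vstack([a,c["image"]]),(480,600)))
E
```

```text
time: 19.35
tcp_pos: [0.5069, -0.026, 0.2513]
tool_rot: [[1.0, 0.002, 0.009], [0.002, -1.0, 0.001], [0.009, -0.001, -1.0]]
ft_force: [0.0, -0.9, 0.3]
opening: 0.997
grip_force: 0.0
red_block [([0.511, -0.005, 0.003], 0.66)]
turntable [([0.513, 0.133, 0.003], 0.74)]
crock [([0.506, -0.145, 0.004], 0.66), ([0.417, -0.334, -0.005], 0.32), ([0.508, -0.004, 0.004], 0.18)]
red_block [([0.514, -0.007, 0.003], 0.67)]
{'time': 19.65, 'tcp_pos': [0.5037, -0.0269, 0.245], 'tool_rot': [[1.0, -0.0007, -0.003], [-0.0007, -1.0, -0.0003], [-0.003, 0.0003, -1.0]], 'ft_force': [0.5833, -0.3131, -0.4429], 'opening': 0.991, 'grip_force': 0.0}
time: 20.55
tcp_pos: [0.4174, -0.3015, 0.2226]
tool_rot: [[0.965, -0.262, -0.008], [-0.262, -0.965, 0.004], [-0.009, -0.002, -1.0]]
ft_force: [-0.1, 0.6, -0.2]
opening: 1.0
grip_force: 0.0
[([0.415, -0.332, -0.005], 0.88)]
[325. 128.] [379. 208.]
((414.8630676269531, -337.4274597167969), (59.07349395751953, 91.96060180664062), 74.95639038085938) yaw 164.95638
{'time': 20.7, 'tcp_pos': [0.4197, -0.3017, 0.2262], 'tool_rot': [[0.9659, -0.259, -0.0014], [-0.259, -0.9659, 0.0001], [-0.0014, 0.0003, -1.0]], 'ft_force': [0.1253, 0.6935, 0.3817], 'opening': 0.9942, 'grip_force': 0.0}
```

View pics/w78.png

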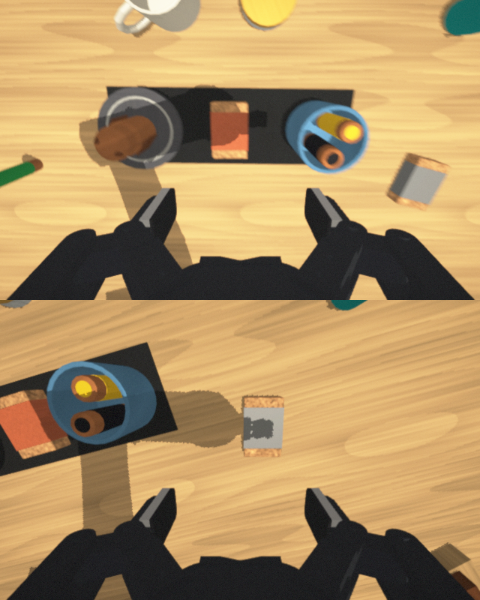

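The red block sits midway on the mat (upper half, (230,130), with the mat ends at 107 and 354). The grey block at (263,427) is aligned with the jaws, so I'll grasp it.

```bash
python3 -m jog '[[[-3,-25,-30,0,0,0,85],[-4,-33,-75,0,0,0,85],[-4,-33,-120,0,0,0,85],[-4,-33,-155,0,0,0,85],[-4,-33,-180,0,0,0,85],[-4,-33,-194,0,0,0,85],[-4,-33,-199,0,0,0,85],[-4,-33,-199,0,0,0,85],[-4,-33,-199,0,0,0,65],[-4,-33,-199,0,0,0,58],[-4,-33,-199,0,0,0,50],[-4,-33,-199,0,0,0,48]]]' 35
python3 -m jog '[[[0,0,0,0,0,0,48],[0,0,0,0,0,0,48],[0,0,10,0,0,0,48],[0,0,40,0,0,0,48],[0,0,85,0,0,0,48],[0,0,130,0,0,0,48],[0,0,170,0,0,0,48],[0,0,180,0,0,0,48]]]'
```

```text
time: 21.9
tcp_pos: [0.4163, -0.3353, 0.029]
tool_rot: [[0.966, -0.26, 0.002], [-0.26, -0.966, -0.001], [0.003, 0.001, -1.0]]
ft_force: [0.1, 1.1, 7.0]
opening: 0.646
grip_force: 38.5
time: 22.7
tcp_pos: [0.4172, -0.3362, 0.2135]
tool_rot: [[0.966, -0.259, 0.009], [-0.259, -0.966, -0.005], [0.01, 0.002, -1.0]]
ft_force: [-0.4, -0.2, 0.2]
opening: 0.651
grip_force: 37.8
```

```bash
python3 -m jog '[[[5,15,10,0,0,0.2,48],[15,50,20,0,0,0.4,48],[29,95,20,0,0,0.6,48],[42,140,20,0,0,0.8,48],[55,185,20,0,0,1,48],[69,230,20,0,0,1.2,48],[82,275,20,0,0,1.5,48],[92,310,20,0,0,1.7,48],[97,328,0,0,0,1.87,48],[97,328,-40,0,0,1.87,48],[97,328,-80,0,0,1.87,48],[97,328,-110,0,0,1.87,48]]]'
python3 -m jog '[[[0,0,-15,0,0,0,48],[0,0,-15,0,0,0,48],[0,0,-15,0,0,0,48],[0,0,-15,0,0,0,48]]]'
python3 - <<'E'
from h import *
st()
for n in("wrist","top","scene"):
    c=cam(n); cv2.imwrite(f"pics/{n}9.png",c["image"])
    for l in ["red_block","grey_block"]:
        print(n,l,[(np.round(m["point"],3).tolist(),round(m["confidence"],2)) for m in viewer.mark_of(l,n)])
st()
E
```

```text
time: 23.9
tcp_pos: [0.5105, -0.0071, 0.095]
tool_rot: [[1.0, -0.002, -0.004], [-0.002, -1.0, -0.0], [-0.004, 0.0, -1.0]]
ft_force: [1.0, -0.8, -2.1]
opening: 0.645
grip_force: 37.7
time: 24.3
tcp_pos: [0.5131, -0.0069, 0.0837]
tool_rot: [[1.0, -0.002, 0.002], [-0.002, -1.0, 0.001], [0.002, -0.001, -1.0]]
ft_force: [0.0, 1.2, -0.9]
opening: 0.647
grip_force: 37.7
{'time': 24.3, 'tcp_pos': [0.5131, -0.0069, 0.0837], 'tool_rot': [[1.0, -0.0019, 0.0022], [-0.0019, -1.0, 0.0005], [0.0022, -0.0005, -1.0]], 'ft_force': [0.0464, 1.2017, -0.8751], 'opening': 0.6467, 'grip_force': 37.686}
wrist red_block []
wrist grey_block [([0.511, -0.005, 0.053], 0.88)]
top red_block [([0.512, -0.005, 0.003], 0.4)]
top grey_block [([0.516, -0.004, 0.054], 0.49)]
scene red_block [([0.51, -0.008, 0.002], 0.82)]
scene grey_block []
{'time': 24.75, 'tcp_pos': [0.5125, -0.007, 0.0828], 'tool_rot': [[1.0, -0.0021, 0.0004], [-0.0021, -1.0, 0.0001], [0.0004, -0.0001, -1.0]], 'ft_force': [-0.2336, -0.6819, -0.8793], 'opening': 0.6494, 'grip_force': 37.6883}
```

View pics/wrist9.png

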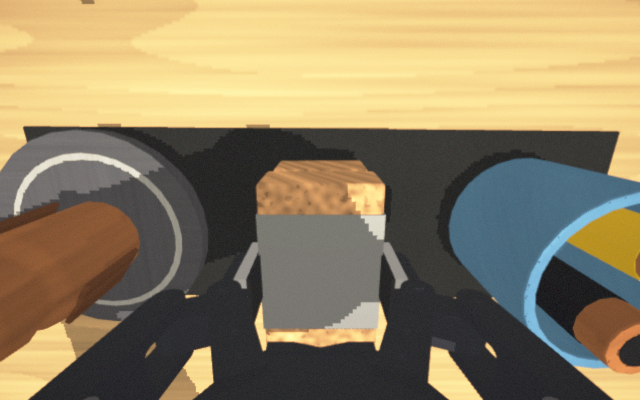

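Run:
```python
from h import *
import pickle
c,s=pickle.load(open("w6.pkl","rb")); T=.5104; zt=.0737+.0034
r=unproj(c,[[320,222],[320,334]],zt)[:,0]-T; print("red in TCP",r,r.mean())
c=cam("wrist"); s=robot.state(); T,zt=s["tcp_pos"][0],s["tcp_pos"][2]+.001; pickle.dump((c,s),open("w9.pkl","wb"))
g=c["image"].astype(int); sat=g[:,:,2]-g[:,:,0]
print([(i,sat[i,300]) for i in list(range(155,222,2))+list(range(322,350,2))]); st()
r=unproj(c,[[320,215],[320,328]],zt)[:,0]-T; print("grey in TCP",r,r.mean())
# predicted rows for red block's top far edge / bottom far edge at x=.5555
for x in(.552,.555,.558): print(x,proj(c,[[x,-.007,.035],[x,-.007,.003]])[:,1], "grey",proj(c,[[x,-.007,zt],[x,-.007,zt-.028]])[:,1])
```

```text
red in TCP [ 0.02838595 -0.02956904] -0.0005915456338499159
[(155, np.int64(1)), (157, np.int64(1)), (159, np.int64(37)), (161, np.int64(84)), (163, np.int64(88)), (165, np.int64(95)), (167, np.int64(87)), (169, np.int64(92)), (171, np.int64(89)), (173, np.int64(90)), (175, np.int64(90)), (177, np.int64(98)), (179, np.int64(112)), (181, np.int64(113)), (183, np.int64(104)), (185, np.int64(100)), (187, np.int64(93)), (189, np.int64(97)), (191, np.int64(104)), (193, np.int64(110)), (195, np.int64(112)), (197, np.int64(111)), (199, np.int64(107)), (201, np.int64(106)), (203, np.int64(102)), (205, np.int64(98)), (207, np.int64(95)), (209, np.int64(79)), (211, np.int64(74)), (213, np.int64(76)), (215, np.int64(18)), (217, np.int64(10)), (219, np.int64(6)), (221, np.int64(8)), (322, np.int64(7)), (324, np.int64(8)), (326, np.int64(7)), (328, np.int64(34)), (330, np.int64(100)), (332, np.int64(102)), (334, np.int64(99)), (336, np.int64(111)), (338, np.int64(110)), (340, np.int64(110)), (342, np.int64(120)), (344, np.int64(13)), (346, np.int64(-2)), (348, np.int64(-1))]
{'time': 24.8, 'tcp_pos': [0.5124, -0.007, 0.0827], 'tool_rot': [[1.0, -0.002, 0.0002], [-0.002, -1.0, 0.0001], [0.0002, -0.0001, -1.0]], 'ft_force': [-0.1651, -0.5852, -0.8407], 'opening': 0.6427, 'grip_force': 37.6879}
grey in TCP [ 0.03070007 -0.02808014] 0.0013099632837871855
0.552 [171.66720328 162.12813643] grey [195.20338832 179.91030074]
0.555 [166.55343693 157.75198742] grey [188.32880433 174.1702389 ]
0.558 [161.38698578 153.33769171] grey [181.35626152 168.36313747]
```

```bash
python3 -c "
import cv2,pickle
c,s=pickle.load(open('w9.pkl','rb'))
cv2.imwrite('pics/z9.png',cv2.resize(c['image'][150:230,240:400],None,fx=5,fy=5,interpolation=2))"
```

```text
(no output)
```

View pics/z9.png

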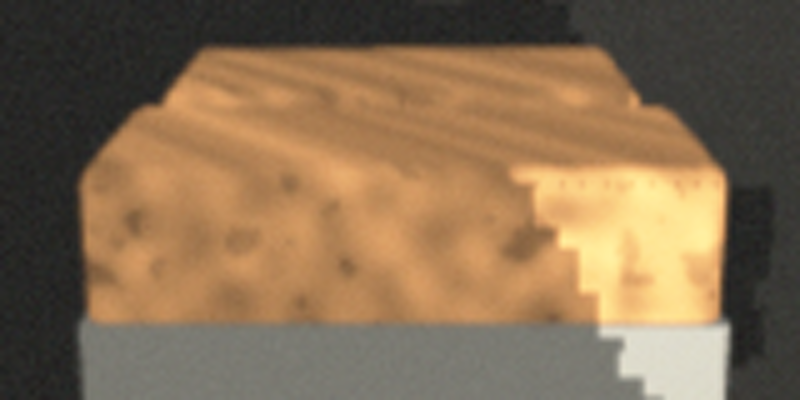

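The crop shows the grey block's far bottom edge at row 171 (x≈0.557) and the red block's far bottom edge at row 159 (x≈0.554). Sideways they line up. I'll shift the grey block −2.5 mm in x and lower it about 20 mm.

```bash
python3 -m jog '[[[-2.5,0,-8,0,0,0,48],[-2.5,0,-14,0,0,0,48],[-2.5,0,-17,0,0,0,48],[-2.5,0,-18.5,0,0,0,48],[-2.5,0,-19,0,0,0,48],[-2.5,0,-19,0,0,0,48]]]'
python3 -m jog '[[[0,0,-0.7,0,0,0,48],[0,0,-0.7,0,0,0,48]]]'; python3 -m jog '[[[0,0,-0.7,0,0,0,48],[0,0,-0.7,0,0,0,48]]]';  python3 -m jog '[[[0,0,-0.5,0,0,0,48],[0,0,-0.5,0,0,0,48]]]'
```

```text
time: 25.4
tcp_pos: [0.5092, -0.0072, 0.064]
tool_rot: [[1.0, -0.002, -0.002], [-0.002, -1.0, -0.001], [-0.002, 0.001, -1.0]]
ft_force: [-4.0, 0.5, 5.3]
opening: 0.645
grip_force: 38.5
time: 25.6
tcp_pos: [0.5091, -0.0072, 0.064]
tool_rot: [[1.0, -0.002, -0.002], [-0.002, -1.0, -0.001], [-0.002, 0.001, -1.0]]
ft_force: [-5.0, 0.5, 10.1]
opening: 0.648
grip_force: 39.1
time: 25.8
tcp_pos: [0.5092, -0.0072, 0.064]
tool_rot: [[1.0, -0.002, -0.001], [-0.002, -1.0, -0.001], [-0.001, 0.001, -1.0]]
ft_force: [-6.6, 1.4, 15.2]
opening: 0.647
grip_force: 39.6
time: 26.0
tcp_pos: [0.5091, -0.0072, 0.064]
tool_rot: [[1.0, -0.002, -0.001], [-0.002, -1.0, -0.001], [-0.001, 0.001, -1.0]]
ft_force: [-8.6, 2.4, 18.5]
opening: 0.647
grip_force: 40.1
```

```bash
python3 -m jog '[[[0,0,1.5,0,0,0,48],[0,0,1.5,0,0,0,60],[0,0,1.5,0,0,0,85],[0,0,1.5,0,0,0,85],[0,0,1.5,0,0,0,85],[0,0,20,0,0,0,85],[0,0,60,0,0,0,85],[0,0,105,0,0,0,85],[0,0,150,0,0,0,85],[0,0,190,0,0,0,85],[0,0,190,0,0,0,85]]]'
python3 - <<'E'
from h import *
import pickle
c=cam("wrist"); cv2.imwrite("pics/wrist10.png",c["image"][80:330,100:540]); pickle.dump(c,open("w10.pkl","wb"))
for l in ["red_block","grey_block","turntable","owl","crock","yellow_stick","black_stick"]: print(l,[(np.round(m["point"],3).tolist(),round(m["confidence"],2)) for m in viewer.mark_of(l,"wrist")])
st()
cv2.imwrite("pics/wrist10.png",cv2.resize(c["image"][90:250,120:520],(800,320),interpolation=2))
E
```

```text
time: 27.1
tcp_pos: [0.5131, -0.0067, 0.2581]
tool_rot: [[1.0, -0.001, 0.013], [-0.001, -1.0, 0.002], [0.013, -0.002, -1.0]]
ft_force: [-0.2, 0.8, -0.5]
opening: 0.998
grip_force: 0.0
red_block []
grey_block [([0.509, -0.005, 0.031], 0.63)]
turntable [([0.511, 0.132, 0.003], 0.65)]
owl [([0.51, 0.132, 0.034], 0.7), ([0.676, -0.351, -0.0], 0.56), ([0.508, -0.005, 0.033], 0.22)]
crock [([0.507, -0.145, 0.008], 0.86)]
yellow_stick [([0.528, -0.161, 0.008], 0.9)]
black_stick [([0.49, -0.143, 0.012], 0.81), ([0.511, -0.143, 0.006], 0.31)]
{'time': 27.5, 'tcp_pos': [0.5095, -0.0072, 0.2504], 'tool_rot': [[1.0, -0.002, -0.0027], [-0.002, -1.0, -0.0008], [-0.0027, 0.0008, -1.0]], 'ft_force': [-0.801, -0.5259, 0.3535], 'opening': 0.994, 'grip_force': 0.0}
```

View pics/wrist10.png

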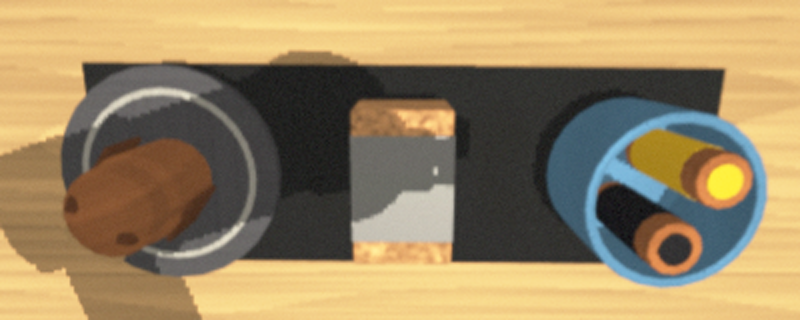

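The stack is neat: the grey block at (403,180) covers the red one. The crock's stick tops are at (722,183) for yellow and (672,248) for black. I'll compute those positions and move toward the green stick.

```bash
python3 - <<'E'
from h import *
import pickle
c=pickle.load(open("w10.pkl","rb"))
print("tops",unproj(c,[[481,181.5],[456,214]],.104)[:,:2],"rim",unproj(c,[[463,189]],.088)[:,:2])
th=np.linspace(0,6.28,60); 
for cx,cy in((.508,-.1465),(.510,-.1465)):
    P=proj(c,np.c_[cx+.047*np.cos(th),cy+.047*np.sin(th),np.full(60,.088)]); print(((P-[120,90])*2).min(0),((P-[120,90])*2).max(0))
E
python3 -m jog '[[[-10,45,0,0,0,0,85],[-18,90,0,0,0,0,85],[-26,135,0,0,0,0,85],[-34,180,0,0,0,0,85],[-42,225,0,0,0,0,85],[-48,260,0,0,0,0,85],[-52,285,0,0,0,0,85],[-55,300,0,0,0,0,85],[-55,300,0,0,0,0,85],[-55,300,0,0,0,0,85]]]'
python3 - <<'E'
from h import *
c=cam("wrist"); cv2.imwrite("pics/wrist11.png",c["image"]); st()
for l in ["green_stick"]: print(l,[(np.round(m["point"],3).tolist(),round(m["confidence"],2)) for m in viewer.mark_of(l,"wrist")])
m=viewer.trace("green_stick","wrist")[0]["mask"]; ys,xs=np.where(m); print(xs.min(),xs.max(),ys.min(),ys.max())
P=proj(c,[[.4445,.339,.15],[.4445,.339,0]]); print(P)
E
```

```text
tops [[ 0.5228131  -0.16090151]
 [ 0.49000348 -0.14115775]] rim [[ 0.51134538 -0.15261169]]
[580.94678492 111.39027392] [766.43369347 289.46698802]
[581.27303967 107.24663878] [767.11018571 285.98588208]
time: 28.5
tcp_pos: [0.4548, 0.2924, 0.2512]
tool_rot: [[1.0, -0.002, -0.001], [-0.002, -1.0, -0.001], [-0.001, 0.001, -1.0]]
ft_force: [-0.2, -0.3, 0.6]
opening: 0.995
grip_force: 0.0
{'time': 28.55, 'tcp_pos': [0.4549, 0.292, 0.2514], 'tool_rot': [[1.0, -0.0028, -0.0006], [-0.0028, -1.0, -0.0008], [-0.0006, 0.0008, -1.0]], 'ft_force': [0.1005, -0.3658, -0.0384], 'opening': 0.9938, 'grip_force': 0.0}
green_stick [([0.442, 0.339, -0.002], 0.56)]
250 291 171 232
[[260.9361055  219.22175879]
 [283.18008023 177.39574529]]
```

View pics/wrist11.png

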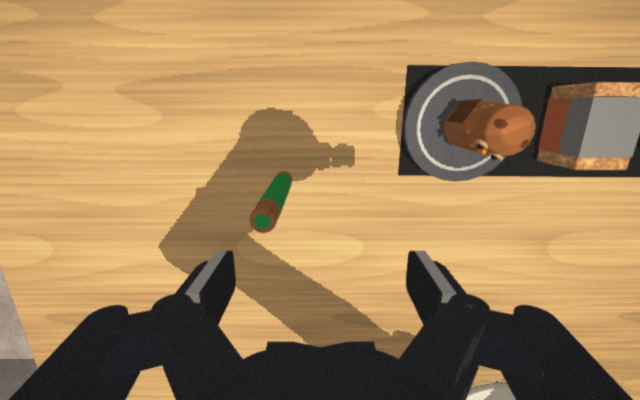

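The green stick's cap is at (263,220), as predicted, so it stands at about (0.444,0.338). I'll grasp it near the top.

```bash
python3 -m jog '[[[-11,40,0,0,0,0,85],[-11,46,-30,0,0,0,85],[-11,46,-65,0,0,0,85],[-11,46,-95,0,0,0,85],[-11,46,-112,0,0,0,85],[-11,46,-118,0,0,0,85],[-11,46,-118,0,0,0,60],[-11,46,-118,0,0,0,45],[-11,46,-118,0,0,0,35],[-11,46,-118,0,0,0,28],[-11,46,-118,0,0,0,22],[-11,46,-118,0,0,0,15]]]' 30
python3 -m jog '[[[0,0,0,0,0,0,12],[0,0,0,0,0,0,12],[0,0,0,0,0,0,12]]]'
```

```text
time: 29.85
tcp_pos: [0.4442, 0.3393, 0.1345]
tool_rot: [[1.0, -0.002, 0.001], [-0.002, -1.0, 0.001], [0.001, -0.001, -1.0]]
ft_force: [0.0, 0.1, 2.2]
opening: 0.246
grip_force: 29.4
time: 30.15
tcp_pos: [0.4443, 0.3394, 0.1345]
tool_rot: [[1.0, -0.002, 0.001], [-0.002, -1.0, 0.001], [0.001, -0.001, -1.0]]
ft_force: [-0.1, -0.5, 5.4]
opening: 0.25
grip_force: 29.7
```

```bash
python3 -m jog '[[[0,0,15,0,0,0,12],[0,0,50,0,0,0,12],[0,0,95,0,0,0,12],[0,0,140,0,0,0,12],[0,-15,175,0,0,0,12],[5,-55,190,0,0,0,12],[12,-100,190,0,0,0,12],[20,-145,190,0,0,0,12],[28,-190,190,0,0,0,12],[36,-235,190,0,0,0,12],[44,-280,190,0,0,0,12],[52,-325,190,0,0,0,12]]]'
python3 -m jog '[[[8,-45,0,0,0,0,12],[15,-90,0,0,0,0,12],[20,-125,0,0,0,0,12],[22,-142,-30,0,0,0,12],[22,-142,-60,0,0,0,12],[22,-142,-72,0,0,0,12],[22,-142,-75,0,0,0,12],[22,-142,-75,0,0,0,12]]]'
python3 - <<'E'
from h import *
import pickle
st(); c=cam("wrist"); pickle.dump(c,open("w12.pkl","wb")); cv2.imwrite("pics/wrist12.png",c["image"])
for l in ["green_stick"]: print(l,[(np.round(m["point"],3).tolist(),round(m["confidence"],2)) for m in viewer.mark_of(l,"wrist")])
d=cam("scene"); 
for l in ["green_stick"]: print(l,[(np.round(m["point"],3).tolist(),round(m["confidence"],2)) for m in viewer.mark_of(l,"scene")])
b=cv2.resize(d["image"][110:230,270:400],(390,360),interpolation=2); a=cv2.resize(c["image"],(400,250)); a=cv2.copyMakeBorder(a,0,110,0,0,0)
cv2.imwrite("pics/c12.png",np.hstack([a,b])); st()
E
```

```text
time: 31.35
tcp_pos: [0.4953, 0.0122, 0.3229]
tool_rot: [[1.0, -0.002, -0.002], [-0.002, -1.0, 0.0], [-0.002, -0.0, -1.0]]
ft_force: [0.9, -0.1, -1.5]
opening: 0.248
grip_force: 29.5
time: 32.15
tcp_pos: [0.5183, -0.1277, 0.249]
tool_rot: [[1.0, -0.001, 0.0], [-0.001, -1.0, -0.0], [0.0, 0.0, -1.0]]
ft_force: [-0.5, -0.7, -0.4]
opening: 0.245
grip_force: 29.5
{'time': 32.15, 'tcp_pos': [0.5183, -0.1277, 0.249], 'tool_rot': [[1.0, -0.001, 0.0002], [-0.001, -1.0, -0.0004], [0.0002, 0.0004, -1.0]], 'ft_force': [-0.5391, -0.6639, -0.3934], 'opening': 0.2446, 'grip_force': 29.5312}
green_stick [([0.52, -0.128, 0.115], 0.7)]
green_stick [([0.518, -0.128, 0.117], 0.56)]
{'time': 32.35, 'tcp_pos': [0.5186, -0.1277, 0.2501], 'tool_rot': [[1.0, -0.0011, 0.0028], [-0.0011, -1.0, -0.0001], [0.0028, 0.0001, -1.0]], 'ft_force': [-0.4539, -0.5575, -0.8154], 'opening': 0.2472, 'grip_force': 29.5311}
```

View pics/c12.png

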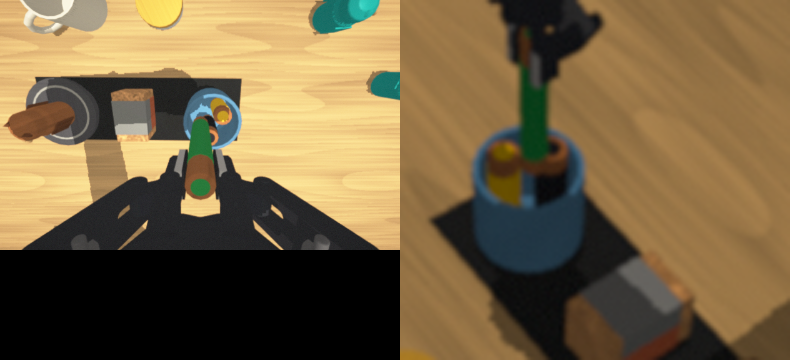

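The left view shows the green stick hanging straight over the near part of the crock. On the right the scene camera shows it upright. Its foot is at (0.519,-0.128), clear of both sticks. I'll lower it in.

```bash
python3 -m jog '[[[0,0,-12,0,0,0,12],[0,0,-25,0,0,0,12],[0,0,-38,0,0,0,12],[0,0,-50,0,0,0,12],[0,0,-60,0,0,0,12],[0,0,-60,0,0,0,12]]]'; python3 -m jog '[[[0,0,-12,0,0,0,12],[0,0,-24,0,0,0,12],[0,0,-34,0,0,0,12],[0,0,-40,0,0,0,12],[0,0,-44,0,0,0,12],[0,0,-44,0,0,0,12]]]'
```

```text
time: 32.95
tcp_pos: [0.5169, -0.128, 0.1869]
tool_rot: [[1.0, -0.002, -0.003], [-0.002, -1.0, 0.0], [-0.003, -0.0, -1.0]]
ft_force: [0.5, -0.4, -0.6]
opening: 0.248
grip_force: 29.5
time: 33.55
tcp_pos: [0.5179, -0.1281, 0.1443]
tool_rot: [[1.0, -0.002, -0.001], [-0.002, -1.0, -0.0], [-0.001, 0.0, -1.0]]
ft_force: [-0.6, -0.2, -0.5]
opening: 0.249
grip_force: 29.7
```

```bash
python3 -m jog '[[[0,0,-1.5,0,0,0,12],[0,0,-1.5,0,0,0,12]]]'; python3 -m jog '[[[0,0,-0.8,0,0,0,12],[0,0,-0.8,0,0,0,12]]]'; python3 -m jog '[[[0,0,-0.8,0,0,0,12],[0,0,-0.8,0,0,0,12]]]'
```

```text
time: 33.75
tcp_pos: [0.5182, -0.1281, 0.1436]
tool_rot: [[1.0, -0.002, 0.001], [-0.002, -1.0, -0.0], [0.001, 0.0, -1.0]]
ft_force: [0.6, 0.2, -0.1]
opening: 0.251
grip_force: 29.7
time: 33.95
tcp_pos: [0.5184, -0.1281, 0.1435]
tool_rot: [[1.0, -0.002, 0.002], [-0.002, -1.0, -0.0], [0.002, 0.0, -1.0]]
ft_force: [-1.3, 0.3, 4.8]
opening: 0.246
grip_force: 30.1
time: 34.15
tcp_pos: [0.5187, -0.1281, 0.1435]
tool_rot: [[1.0, -0.001, 0.002], [-0.001, -1.0, -0.001], [0.002, 0.001, -1.0]]
ft_force: [-1.8, 1.5, 8.6]
opening: 0.249
grip_force: 30.6
```

Its foot is on the floor (expected TCP z 0.1425). I'll release it gently, rise, and look.

```bash
python3 -m jog '[[[0,0,1.2,0,0,0,12],[0,0,1.2,0,0,0,24],[0,0,1.2,0,0,0,28],[0,0,1.2,0,0,0,36],[0,0,1.2,0,0,0,44],[0,0,1.2,0,0,0,44],[0,0,15,0,0,0,44],[0,0,40,0,0,0,44],[0,0,80,0,0,0,44],[0,0,120,0,0,0,44],[-20,0,140,0,0,0,44],[-40,0,140,0,0,0,44]]]'
python3 -m jog '[[[-30,60,0,0,0,0,60],[-45,100,0,0,0,0,60],[-45,140,0,0,0,0,60],[-45,150,0,0,0,0,60],[-45,150,0,0,0,0,60]]]'
python3 - <<'E'
from h import *
o=[]
for n,(y0,y1,x0,x1) in(("scene",(120,300,260,440)),("top",(185,245,235,390)),("wrist",(0,400,0,640))):
    c=cam(n); o.append(c["image"][y0:y1,x0:x1])
    for l in ["green_stick","yellow_stick","black_stick","owl","grey_block","red_block","mug","tin"]: print(n,l,[(np.round(m["point"],3).tolist(),round(m["confidence"],2)) for m in viewer.mark_of(l,n)][:1])
a=cv2.resize(o[0],(400,400),interpolation=2); b=cv2.resize(o[2],(400,250)); t=cv2.resize(o[1],(400,150),interpolation=2)
cv2.imwrite("pics/fin.png",np.hstack([a,np.vstack([b,t])])); st()
E
```

```text
time: 35.35
tcp_pos: [0.4793, -0.1282, 0.2851]
tool_rot: [[1.0, -0.002, 0.007], [-0.002, -1.0, -0.001], [0.007, 0.001, -1.0]]
ft_force: [-0.4, -1.2, -0.1]
opening: 0.519
grip_force: 0.0
time: 35.85
tcp_pos: [0.4328, 0.0233, 0.2818]
tool_rot: [[1.0, 0.002, 0.001], [0.002, -1.0, 0.0], [0.001, -0.0, -1.0]]
ft_force: [-0.5, -0.3, 0.7]
opening: 0.699
grip_force: 0.0
scene green_stick []
scene yellow_stick [([0.509, 0.133, 0.034], 0.66)]
scene black_stick [([0.489, -0.142, 0.012], 0.46)]
scene owl [([0.564, -0.488, -0.0], 0.94)]
scene grey_block [([0.508, -0.006, 0.037], 0.89)]
scene red_block [([0.508, -0.01, 0.004], 0.71)]
scene mug [([0.696, 0.071, 0.0], 0.87)]
scene tin [([0.696, -0.062, 0.004], 0.69)]
top green_stick [([0.516, -0.128, 0.011], 0.59)]
top yellow_stick [([0.525, -0.16, 0.01], 0.57)]
top black_stick []
top owl [([0.565, -0.486, 0.0], 0.95)]
top grey_block [([0.513, -0.002, 0.033], 0.78)]
top red_block []
top mug [([0.695, 0.077, 0.001], 0.63)]
top tin [([0.694, -0.06, -0.002], 0.62)]
wrist green_stick [([0.518, -0.132, 0.01], 0.73)]
wrist yellow_stick [([0.525, -0.162, 0.009], 0.78)]
wrist black_stick [([0.491, -0.146, 0.007], 0.72)]
wrist owl [([0.51, 0.132, 0.033], 0.66)]
wrist grey_block [([0.512, -0.005, 0.032], 0.58)]
wrist red_block []
wrist mug []
wrist tin []
{'time': 37.2, 'tcp_pos': [0.4329, 0.022, 0.2816], 'tool_rot': [[1.0, -0.002, -0.0], [-0.002, -1.0, 0.0], [-0.0, -0.0, -1.0]], 'ft_force': [-0.4677, -0.6256, -0.3578], 'opening': 0.7, 'grip_force': 0.0}
```

View pics/fin.png

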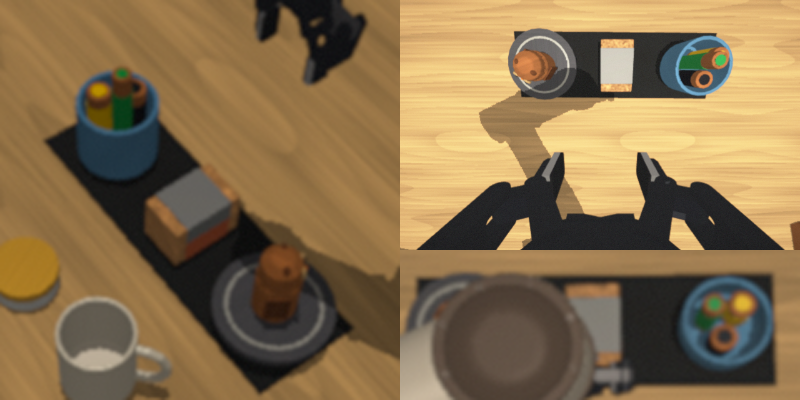

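The final view shows the owl upright in the ring at (278,285), the stack midway at (193,210), and all three sticks standing in the crock at (118,100). The mug and tin haven't moved, so I'm handing in.

```bash
python3 -c "
from plant import robot
print(robot.job_done())"
```

```text
the job is handed in; nothing more can be done
None
```

I handed the job in at about 37 s: the owl stands upright mid-turntable, the grey block is stacked on the red one midway to the crock, and the green stick is upright in the crock with the other two, mug and tin untouched; no verdict came back.

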